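# Snap the sweets scoop back on its ring

## Robot

A 6-joint arm with a two-finger parallel gripper is mounted at the origin on a cart in front of the work surface, level with it; the furniture and walls round the work are solid. World frame = base frame: x ahead of the robot, y to its left, z up, the work surface at z = 0. Lengths are in m, angles in rad, forces in N, time in s.
With the tool pointing down it reaches from about 0.3 to 0.775 m from the base axis. Payload 14.6 kg.
Tool frame: the origin (TCP) lies midway between the tips of the shut fingers; the grasp point (between the pads) lies 19 mm behind it; z points along the fingers, y is the line along which they close (so a half turn about z gives the same grasp; the last joint's range is limited). The gripper opens to 94 mm and grips with 3 to 60 N. Pads are 16 mm wide; open, the fingers measure 119 mm over their backs; the gripper's body (75 mm by 177 mm) begins 78 mm behind the grasp point.
Start: joints at [1.104, 0.3, 1.521, -0, 1.321, -0.067], TCP at [0.214, 0.507, 0.205] pointing down, gripper open.
Joint ranges: [-3.03, 3.03], [-0.79, 2.21], [0.23, 2.52], [-1.04, 4.18], [0, 3.07], [-2.55, 2.55]. Speed limits (rad/s): [2.22, 2.22, 2.57, 3.14, 3.14, 3.14].

## Interface

Orientations are given as a 3x3 rotation matrix whose columns are the frame's x, y, z axes.
In Python, from bench import telemetry, cams, r, spotter gives the robot as it stands.
- The arm moves only by the tool play_rows, never from a script. Its argument "motion" is a list of rows, each a list of 3 entries, a list of its own where there are three numbers: the shift along the world's x, y, z in units of 30 mm (1.0 is 30 mm), then the turn, a rotation vector about the world's x, y, z in units of 6 degrees (1.0 is 6 degrees), then the finger opening in mm, from 0 to 94. In form: [[[x, y, z], [rx, ry, rz], hand], ...]. A call has 1 to 5 rows; each row shifts and turns the commanded pose from where the row before left it; what a row does not reach is not made up. A row lasts 1/12 s, in which the tool goes at most 41.7 mm and 7.16 degrees, less where a joint would pass 70% of its speed; a pose out of reach is approached as far as the arm can. A call is refused whole if a number of a shift passes 1 or a number of a turn 1, either way. A call with a gripper value outside its range is refused whole. The fingers move at their own pace and stop on an object; "force" is the grip in N (left out, the last holds). Time passes only in rows, so rows that do not move let the fingers close. It gives the time, the measured TCP pose, the force, the opening and the grip force at its end, in the units of the state.
- telemetry.get_state(): the state, without advancing time (a new reading comes with each control period).
- cams.camera(name): name is "scene" or "side" or "wrist"; returns (picture, depth): 420x560x3 uint8, red, green, blue; 420x560 float32, m along the optical axis (not along the pixel's ray), 0 where there is no reading.
- cams.get_calibration(name): a dict with "vertical_fov" (degrees; the focal length in pixels is half the picture's height over the tangent of half this angle, whatever the lens; pixels are square), "cx", "cy" (the principal point, pixels), "world_from_camera" (4x4, takes a point from camera to world coordinates). Camera axes: x right, y up, looking along -z (the intrinsics and any distortion apply to the point x, -y, -z); pixel columns grow to the right and rows downward; lengths in m; the calibration is good to about 2 mm. A picture is of the moment at which its call begins: read the wrist's pose just before it. get_calibration takes no time and is no camera call; for the wrist camera it gives the pose at the moment of the call.
- r.job_done(): hands the job in; it is judged then, once.
Trained networks look in the newest picture that a camera, given by its name, has taken for a name from the list of things; names that differ only in an ending like _2 or _b are one class to them, and where a whole thing is asked for, a point or a joint stands for the part that bears it (a point fixed in the world has none). Each returns a list of dicts, best first, with "score" (0 to 1); they miss things now and then, are a little off and sometimes report something else, mostly with a low value. They report only what shows in the picture. A call takes as long as a camera call.
- spotter.boxes_of(camera, target): "box" ([left, top, right, bottom] in pixels, round what is visible of it).
- spotter.outline_of(camera, target): "region" (420x560 bool, what is visible of it) and "box" ([left, top, right, bottom] in pixels, round what is visible of it).
The state is a dict: "t": time; "joint_pos": joint angles; "qd": joint speeds; "joint_torque": joint torques, N m; "eef_pos": TCP position; "tool_rot": TCP orientation; "contact_force": force on the tool from outside, world axes, zero at the start; "ft_torque": the same for the moment, N m; "width": opening from 0.0 (shut) to 1.0 (fully open); "grasp_force": force on a finger pad.
Only numpy, scipy, OpenCV 4.12 (cv2) and the standard library are available. Lean on these libraries where they do the work, as an engineer would, in place of code of your own. Each camera call takes 0.05 s, during which the arm holds its last target. There are 200 camera calls.

## Task

Take the sweets scoop out of its white rest and clip it on the brass ring of the stand: press the sprung gate of its hook gently and squarely against the ring's front bar until the bar is inside the hook and the gate has snapped shut behind it. Tug it straight back, bar against the shut gate, until the stiffly sliding ring has come out to its stop and holds a steady pull of 7 to 10 newtons for a moment, then lower the scoop until it hangs with the bar in the top of the hook and let go. Never load the springy stand with more than 15 newtons, and leave the tin, the price card and the wrapped sweet where they are.

Things in the scene. Friction and masses are not known exactly. Their poses are not given: they have to be found in the camera images.
- scoop: steel scoop with a snap-hook handle, 0.17 to 0.28 kg, 162 mm tall, standing upright in its rest. Origin: centre of the cup's underside; z up along it, x to the side of the hook's gate, y across the flat hook. Cup 57 mm wide, 46 mm high; above it a flat hook of 8 mm rod in the x-z plane: spine at x = -24 mm, round arch on top, nose at x = 21 mm ending at z = 134 mm, mouth below it shut by the gate
- scoop_grip (a point): middle of the ribbed black plastic grip behind the hook's spine, at (-34, 0, 126) mm in the scoop's frame, axes as the scoop's. The grip is 26 mm (x) by 11 to 12.5 mm (y) by 52 mm (z); hold it from above, fingers closing along y. The hook rises 36 mm above this point and the cup hangs 126 mm below it
- scoop_mouth (a point): where the bar should strike: on the gate's centre line, 8 mm under the nose, at (21, 0, 126) mm in the scoop's frame, axes as the scoop's. More than 5 mm higher it meets the rigid nose; more than 8 mm lower it cannot pass the gate's tip. The gate snaps shut when the bar's centre is 26 to 36 mm behind this point (deeper if lower); at 38 mm the bar meets the spine
- scoop_crook (a point): where the bar's centre sits when the scoop hangs: under the top of the arch, at (-1.5, 0, 150.5) mm in the scoop's frame, axes as the scoop's
- scoop_gate (a joint): brass gate, 6 mm thick, hinged at (21, 0, 82) mm of the scoop, tip at z = 131 mm: 0 shut, grows to 0.9 rad as it swings in towards the spine; it cannot swing out. A spring shuts it; it needs about 2 to 5 N at the mouth, and some 10 N across the bar as it slips over the tip, and is open about 0.5 rad just before the bar slips past. Seen from inside, a bar drawn back on the shut gate is 6 mm behind its centre line
- ring_stand: stand with a dark weighted foot (100 mm disc, fixed) and a 7 mm springy steel upright that sways a few millimetres under load; origin on the counter under the upright, z up, x the direction in which the hook is pushed on: from the ring to the upright. A fixed wooden chest (up to 190 mm high) stands nearer the robot to its left: come down on the ring from above
- ring_bar (a point): middle of the front bar of the closed brass D-ring, 200 mm above the counter, in front of the upright (at the stand's -x), axes as the stand's. It lies level. Its shank slides in a sleeve with a drag of about 4 N, between stops; how far it can still come out differs (0 to some mm) and only the pull tells. 6 mm rod; the bar is straight for 24 mm along y, the opening behind it is 46 mm deep (x) and 34 mm wide (y).
- scoop_rest: white porcelain pot, 74 mm wide, 30 mm high, fixed; the scoop stands 25 mm deep in it on a floor 5 mm above the counter, with about 3 mm clearance. Origin: centre of its underside
- tin: red cocoa tin with a cream lid, 64 x 64 x 64 mm, a bystander left of the rest; origin: centre of its underside
- card: price card in a small foot, 19 x 68 x 49 mm, a bystander left of the stand; origin: centre of its underside
- wrapped_sweet: teal twist-wrapped sweet, 36 x 60 x 18 mm, a bystander on the counter between rest and stand; origin: centre of its underside

How it is judged:
By the outcome, as a careful person would: the job done as asked, in the order asked, and still so for the second after the job is handed in, with the robot touching nothing.
It also fails if it takes over 67 s, if anything falls off the work surface, if the arm or the gripper's body presses on something with over 40 N, if the wrist force passes 120 N, or if a joint passes its speed limit or range.

## Working session

There is one attempt and no reset: what is moved stays moved. The work goes in short steps, Python scripts to look and compute and a tool call to move; the robot and the scene stay as the last step left them, time stands still between calls to the robot, and variables do not carry over. Pictures are saved under pics/ and viewed, at most 10 in all, crops included, and the job is handed in when it is done.

Besides the shell and the picture viewer there is one more tool, called after "Request:" by a JSON object that holds its "fn" and its "kwargs". play_rows: Moves the arm, as the interface text tells. Its arguments: {"type":"object","properties":{"motion":{"type":"array","items":{"type":"array"}},"force":{"type":"number"}},"required":["motion"]}

```bash
ls; mkdir -p pics; cat > h.py <<'E'
import numpy as np, cv2
from bench import telemetry, cams, r, spotter
def shot(n,save=None):
    K=cams.get_calibration(n); p,d=cams.camera(n)
    if save: cv2.imwrite('pics/'+save,p[:,:,::-1])
    return p,d,K
def pts(d,K,mask=None):
    f=210/np.tan(np.radians(K['vertical_fov'])/2)
    v,u=np.nonzero((d>0)&(mask if mask is not None else True))
    z=d[v,u]
    P=np.c_[(u-K['cx'])/f*z,-(v-K['cy'])/f*z,-z]
    M=np.array(K['world_from_camera']); return P@M[:3,:3].T+M[:3,3],u,v
def pix(P,K):
    f=210/np.tan(np.radians(K['vertical_fov'])/2)
    M=np.linalg.inv(np.array(K['world_from_camera'])); c=np.atleast_2d(P)@M[:3,:3].T+M[:3,3]
    return np.c_[K['cx']+f*c[:,0]/-c[:,2],K['cy']-f*c[:,1]/-c[:,2]]
E
python3 - <<'E'
from h import *
s=telemetry.get_state(); print(s)
ims=[]
for n in ['scene','side','wrist']:
    p,d,K=shot(n); ims.append(p); print(n,{k:(np.round(v,3).tolist() if k!='distortion' else v) for k,v in K.items()})
    for t in ['scoop','scoop_grip','ring_stand','ring_bar','scoop_rest','tin','card','wrapped_sweet']:
        o=spotter.outline_of(n,t)
        if o:
            P,u,v=pts(d,K,o[0]['region']); print(n,t,round(o[0]['score'],2),o[0]['box'],np.round(np.percentile(P,[5,50,95],axis=0),3).tolist() if len(P) else None)
cv2.imwrite('pics/a.png',ims[0][:,:,::-1]); cv2.imwrite('pics/b.png',ims[1][:,:,::-1])
E
```

```text
pics
{'t': 0.0, 'joint_pos': array([ 1.10440826e+00,  3.00486734e-01,  1.52156361e+00,  4.64873947e-05,
        1.32073426e+00, -6.66189272e-02]), 'qd': array([-0.00144534,  0.00070909, -0.00074583,  0.00033026,  0.00017885,
       -0.00063162]), 'joint_torque': array([ 2.06467776e-03, -5.31797898e+01, -3.52752221e+01,  7.09346286e-02,
        2.42553593e-02, -7.89992328e-05]), 'eef_pos': array([0.21394496, 0.50639575, 0.20488516]), 'tool_rot': array([[-9.21146347e-01,  3.89215975e-01, -5.76209380e-04],
       [ 3.89216382e-01,  9.21145763e-01, -1.04439917e-03],
       [ 1.24275989e-04, -1.18631461e-03, -9.99999289e-01]]), 'contact_force': array([ 0.09427117, -0.6609144 ,  0.21035467]), 'ft_torque': array([-0.03112001,  0.00239299,  0.00688959]), 'grasp_force': 0.0, 'width': 0.9998208765213135}
scene {'vertical_fov': 48.362, 'cx': 281.802, 'cy': 212.209, 'world_from_camera': [[0.804, 0.461, -0.376, -0.023], [-0.595, 0.636, -0.491, -0.721], [0.013, 0.619, 0.786, 1.281], [0.0, 0.0, 0.0, 1.0]]}
scene scoop 0.91 [237.3, 188.5, 257.0, 224.7] [[0.434, 0.086, 0.007], [0.471, 0.105, 0.046], 
[... 1488 characters left out ...]
3, 0.141, 0.019], [0.507, 0.148, 0.03]]
side tin 0.65 [305.6, 271.5, 337.0, 313.6] [[0.403, 0.232, 0.006], [0.429, 0.272, 0.048], [0.455, 0.281, 0.064]]
side card 0.66 [247.2, 202.5, 259.7, 228.7] [[0.575, -0.196, 0.0], [0.591, -0.162, 0.021], [0.607, -0.135, 0.047]]
side wrapped_sweet 0.64 [265.3, 235.1, 278.6, 244.2] [[0.514, -0.039, 0.002], [0.53, -0.03, 0.01], [0.546, -0.025, 0.016]]
wrist {'vertical_fov': 58.467, 'cx': 280.442, 'cy': 208.989, 'world_from_camera': [[0.39, -0.896, -0.214, 0.153], [0.921, 0.379, 0.089, 0.532], [0.001, -0.232, 0.973, 0.386], [0.0, 0.0, 0.0, 1.0]]}
wrist tin 0.53 [138.7, 402.4, 173.6, 414.4] [[0.396, 0.248, 0.002], [0.4, 0.265, 0.006], [0.412, 0.278, 0.013]]
```

```bash
python3 - <<'E'
import cv2,numpy as np
a=cv2.imread('pics/a.png')[160:340,190:420]; b=cv2.imread('pics/b.png')[120:320,220:350]
a=cv2.resize(a,None,fx=2.1,fy=2.1,interpolation=3); b=cv2.resize(b,None,fx=2.4,fy=2.4,interpolation=3)
c=np.zeros((600,800,3),np.uint8); c[:a.shape[0],:a.shape[1]]=a; c[:b.shape[0],483:483+b.shape[1]]=b[:, :317]
cv2.imwrite('pics/ab.png',c)
E
```

```text
(no output)
```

View pics/ab.png

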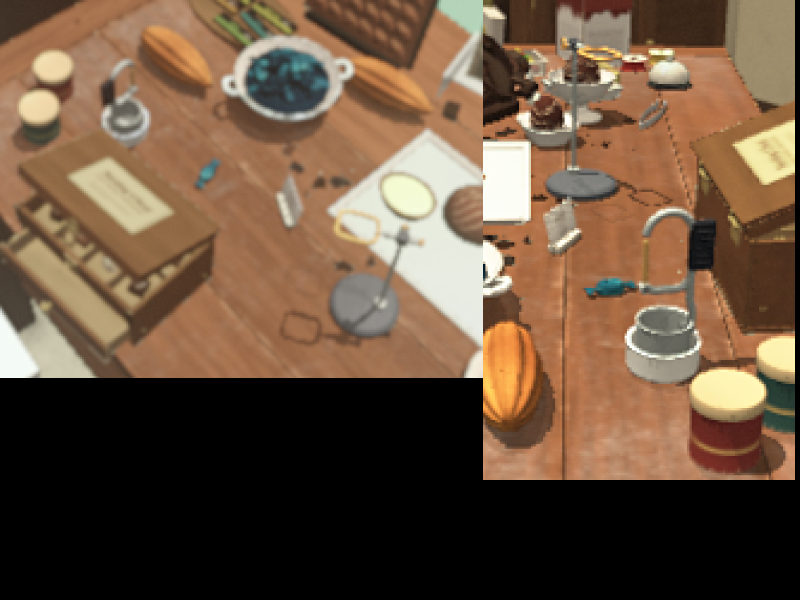

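View pics/a.png

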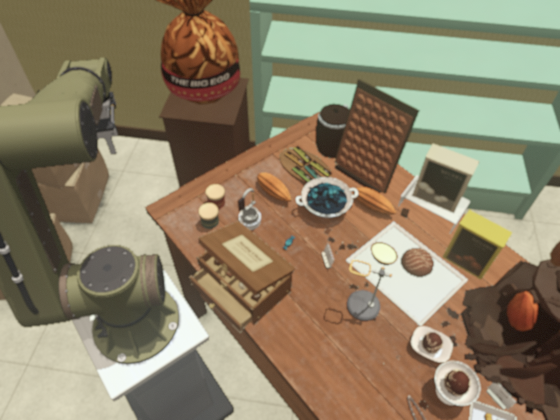

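```bash
python3 - <<'E'
from h import *
for n in ['scene','side']:
    p,d,K=shot(n); P,u,v=pts(d,K)
    for nm,c,R,zr in [('scoop',(.468,.11),.06,[(.035,.06),(.07,.1),(.1,.13),(.13,.15),(.15,.2)]),('stand',(.575,-.34),.11,[(.04,.08),(.08,.12),(.12,.17),(.17,.19),(.19,.22),(.22,.26)])]:
        m=np.hypot(P[:,0]-c[0],P[:,1]-c[1])<R
        for a,b in zr:
            k=m&(P[:,2]>a)&(P[:,2]<b)
            if k.sum()>0: print(n,nm,a,b,k.sum(),np.round(P[k].mean(0),3),np.round(P[k].min(0),3),np.round(P[k].max(0),3))
        if nm=='stand':
            k=m&(P[:,2]>.185)&(P[:,2]<.23)
            for q in zip(u[k],v[k],np.round(P[k],3).tolist()): print(*q)
E
```

```text
scene scoop 0.035 0.06 110 [0.474 0.106 0.045] [0.439 0.074 0.035] [0.504 0.136 0.058]
scene scoop 0.07 0.1 46 [0.473 0.108 0.087] [0.447 0.097 0.072] [0.501 0.12  0.096]
scene scoop 0.1 0.13 48 [0.454 0.102 0.117] [0.43  0.092 0.1  ] [0.498 0.118 0.13 ]
scene scoop 0.13 0.15 39 [0.452 0.102 0.141] [0.431 0.094 0.131] [0.499 0.115 0.15 ]
scene scoop 0.15 0.2 50 [0.46  0.105 0.159] [0.43  0.091 0.151] [0.495 0.114 0.17 ]
scene stand 0.04 0.08 18 [ 0.584 -0.37   0.061] [ 0.58  -0.374  0.042] [ 0.588 -0.366  0.079]
scene stand 0.08 0.12 17 [ 0.584 -0.369  0.099] [ 0.582 -0.373  0.082] [ 0.588 -0.367  0.116]
scene stand 0.12 0.17 26 [ 0.584 -0.37   0.144] [ 0.581 -0.373  0.121] [ 0.588 -0.367  0.169]
scene stand 0.17 0.19 8 [ 0.584 -0.37   0.177] [ 0.582 -0.372  0.171] [ 0.587 -0.368  0.185]
scene stand 0.19 0.22 237 [ 0.566 -0.345  0.203] [ 0.521 -0.392  0.191] [ 0.606 -0.293  0.212]
352 260 [0.549, -0.293, 0.204]
353 260 [0.553, -0.293, 0.201]
354 260 [0.552, -0.297, 0.206]
355 260 [0.553, -0.299, 0.208]
356 260 [0.556, -0.301, 0.207]
357 260 [0.563, -0.299, 0.199]
358 260 [0.562, -0.3
[... 10931 characters left out ...]
144 [0.566, -0.303, 0.199]
264 144 [0.563, -0.294, 0.201]
265 144 [0.56, -0.294, 0.201]
266 144 [0.557, -0.289, 0.203]
267 144 [0.554, -0.289, 0.203]
268 144 [0.551, -0.287, 0.204]
269 144 [0.548, -0.289, 0.203]
270 144 [0.545, -0.292, 0.202]
271 144 [0.542, -0.294, 0.202]
272 144 [0.539, -0.294, 0.202]
273 144 [0.536, -0.295, 0.202]
274 144 [0.532, -0.297, 0.202]
275 144 [0.529, -0.298, 0.201]
276 144 [0.526, -0.304, 0.2]
277 144 [0.523, -0.31, 0.199]
266 145 [0.557, -0.297, 0.198]
267 145 [0.554, -0.292, 0.199]
268 145 [0.551, -0.291, 0.199]
269 145 [0.548, -0.291, 0.2]
270 145 [0.544, -0.286, 0.201]
271 145 [0.542, -0.293, 0.199]
272 145 [0.538, -0.292, 0.2]
273 145 [0.535, -0.299, 0.198]
```

Request:
{"fn": "play_rows", "kwargs": {"motion": [[[0.5,-0.9,0.15],[0,0,0.4],94],[[0.5,-0.9,0.15],[0,0,0.4],94],[[0.5,-0.9,0.15],[0,0,0.4],94],[[0.5,-0.9,0.15],[0,0,0.4],94],[[0.5,-0.9,0.15],[0,0,0.4],94]]}}

```text
t: 1.87
eef_pos: [0.2895, 0.3703, 0.2282]
tool_rot: [[-0.982, 0.187, 0.0], [0.187, 0.982, 0.0], [-0.0, 0.0, -1.0]]
contact_force: [0.5, 0.3, 0.1]
width: 1.002
grasp_force: 0.0
```

Request:
{"fn": "play_rows", "kwargs": {"motion": [[[0.5,-0.9,0.15],[0,0,0.4],94],[[0.5,-0.9,0.15],[0,0,0.4],94],[[0.5,-0.9,0.15],[0,0,0.4],94],[[0.5,-0.9,0.15],[0,0,0.4],94],[[0.5,-0.9,0.15],[0,0,0.4],94]]}}

```text
t: 2.28
eef_pos: [0.3645, 0.2352, 0.2508]
tool_rot: [[-1.0, -0.021, 0.0], [-0.021, 1.0, 0.0], [-0.0, 0.0, -1.0]]
contact_force: [2.2, -0.4, -0.4]
width: 0.998
grasp_force: 0.0
```

```bash
python3 - <<'E'
from h import *
s=telemetry.get_state(); print(s['t'],s['eef_pos'],s['tool_rot'].round(3).tolist(),s['joint_pos'])
p,d,K=shot('wrist','w1.png')
P,u,v=pts(d,K)
m=np.hypot(P[:,0]-.468,P[:,1]-.11)<.07
for a,b in [(.025,.033),(.04,.06),(.07,.1),(.1,.13),(.13,.15),(.15,.2)]:
    k=m&(P[:,2]>a)&(P[:,2]<b)
    if k.sum()>0: print(a,b,k.sum(),np.round(P[k].mean(0),4),np.round(P[k].min(0),4),np.round(P[k].max(0),4))
pp,dd,KK=shot('scene'); Q,_,_=pts(dd,KK)
k=(Q[:,2]>.1)&(Q[:,2]<.195)&(Q[:,0]<.6)&(Q[:,0]>.2)&(Q[:,1]<.08)&(Q[:,1]>-.3); print('chest',np.percentile(Q[k],[1,50,99],axis=0).round(3))
h=Q[k]; hull=cv2.convexHull((h[:,:2]*1000).astype(np.float32)); print(cv2.approxPolyDP(hull,15,True).squeeze())
E
```

```text
2.2833 [0.36450885 0.23521864 0.25084897] [[-1.0, -0.021, 0.0], [-0.021, 1.0, 0.0], [-0.0, 0.0, -1.0]] [ 4.88609834e-01  4.65851813e-04  1.75856517e+00 -1.95935352e-05
  1.38208846e+00 -1.10350433e+00]
0.025 0.033 328 [0.4788 0.1366 0.0298] [0.4459 0.113  0.025 ] [0.5104 0.1472 0.033 ]
0.04 0.06 242 [0.4873 0.1283 0.049 ] [0.4617 0.1106 0.0401] [0.5032 0.1385 0.0539]
0.07 0.1 10 [0.4906 0.1198 0.0877] [0.4898 0.1184 0.0852] [0.4927 0.1211 0.0905]
0.1 0.13 43 [0.4307 0.1005 0.1181] [0.4299 0.0981 0.1063] [0.4317 0.1026 0.13  ]
0.13 0.15 42 [0.4308 0.1004 0.1412] [0.4296 0.0963 0.1303] [0.433  0.1028 0.1499]
0.15 0.2 38 [0.4596 0.1071 0.1541] [0.4307 0.0963 0.1502] [0.496  0.1185 0.1602]
chest [[ 0.243 -0.207  0.102]
 [ 0.327 -0.097  0.162]
 [ 0.427  0.039  0.19 ]]
[[ 432.3232   -189.92143 ]
 [ 398.2074     49.102646]
 [ 233.41685    26.964165]
 [ 269.63724  -214.81726 ]]
```

View pics/w1.png

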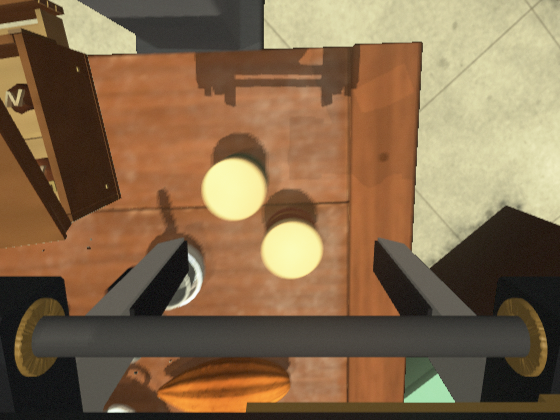

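Request:
{"fn": "play_rows", "kwargs": {"motion": [[[0.04,-0.17,0.03],[0,0,-1],94],[[0.04,-0.17,0.03],[0,0,-1],94],[[0.04,-0.17,0.03],[0,0,-1],94],[[0.04,-0.17,0.03],[0,0,-1],94],[[0.04,-0.17,0.03],[0,0,-1],94]]}}

```text
t: 2.8
eef_pos: [0.3698, 0.2115, 0.2549]
tool_rot: [[-0.873, 0.488, -0.0], [0.488, 0.873, 0.0], [0.0, 0.0, -1.0]]
contact_force: [0.1, -0.7, 0.0]
width: 1.004
grasp_force: 0.0
```

Request:
{"fn": "play_rows", "kwargs": {"motion": [[[0.04,-0.17,0.03],[0,0,-1],94],[[0.04,-0.17,0.03],[0,0,-1],94],[[0.04,-0.17,0.03],[0,0,-1],94],[[0.04,-0.17,0.03],[0,0,-1],94],[[0.04,-0.17,0.03],[0,0,-1],94]]}}

```text
t: 3.22
eef_pos: [0.3758, 0.186, 0.2594]
tool_rot: [[-0.512, 0.859, -0.0], [0.859, 0.512, 0.0], [0.0, -0.0, -1.0]]
contact_force: [0.1, -0.8, -0.3]
width: 0.996
grasp_force: 0.0
```

Request:
{"fn": "play_rows", "kwargs": {"motion": [[[0.04,-0.17,0.03],[0,0,-1],94],[[0.04,-0.17,0.03],[0,0,-1],94],[[0.04,-0.17,0.03],[0,0,-1],94],[[0.04,-0.17,0.03],[0,0,-1],94],[[0.04,-0.17,0.03],[0,0,-1],94]]}}

```text
t: 3.63
eef_pos: [0.3819, 0.1605, 0.2639]
tool_rot: [[-0.014, 1.0, -0.0], [1.0, 0.014, 0.0], [0.0, -0.0, -1.0]]
contact_force: [-0.2, -0.4, 0.5]
width: 0.998
grasp_force: 0.0
```

Request:
{"fn": "play_rows", "kwargs": {"motion": [[[0.04,-0.17,0.03],[0,0,-1],94],[[0.04,-0.17,0.03],[0,0,-1],94],[[0.04,-0.17,0.03],[0,0,-1],94],[[0.04,-0.17,0.03],[0,0,-1],94],[[0.04,-0.17,0.03],[0,0,-1],94]]}}

```text
t: 4.05
eef_pos: [0.3879, 0.135, 0.2684]
tool_rot: [[0.488, 0.873, -0.0], [0.873, -0.488, 0.0], [0.0, -0.0, -1.0]]
contact_force: [0.0, -0.4, -0.2]
width: 1.003
grasp_force: 0.0
```

Request:
{"fn": "play_rows", "kwargs": {"motion": [[[0.04,-0.17,0.03],[0,0,-1],94],[[0.04,-0.17,0.03],[0,0,-1],94],[[0.04,-0.17,0.03],[0,0,-1],94],[[0.04,-0.17,0.03],[0,0,-1],94],[[0.04,-0.17,0.03],[0,0,-1],94]]}}

```text
t: 4.47
eef_pos: [0.394, 0.1095, 0.2729]
tool_rot: [[0.859, 0.512, -0.0], [0.512, -0.859, 0.0], [-0.0, -0.0, -1.0]]
contact_force: [-0.8, 0.0, -0.3]
width: 0.998
grasp_force: 0.0
```

Request:
{"fn": "play_rows", "kwargs": {"motion": [[[0,0,0],[0,0,-1],94],[[0,0,0],[0,0,-1],94],[[0,0,0],[0,0,0],94]]}}

```text
t: 4.72
eef_pos: [0.3939, 0.1096, 0.2729]
tool_rot: [[0.947, 0.322, -0.0], [0.322, -0.947, 0.0], [-0.0, -0.0, -1.0]]
contact_force: [-0.1, -0.3, 0.2]
width: 1.001
grasp_force: 0.0
```

```bash
cat >> h.py <<'E'
def summary(P,m,bands):
    for a,b in bands:
        k=m&(P[:,2]>a)&(P[:,2]<b)
        if k.sum()>0: print(a,b,k.sum(),np.round(np.median(P[k],0),4),np.round(P[k].min(0),4),np.round(P[k].max(0),4))
E
python3 - <<'E'
from h import *
s=telemetry.get_state(); print(s['t'],s['eef_pos'],s['tool_rot'].round(3).tolist(),s['joint_pos'])
p,d,K=shot('wrist','w2.png')
P,u,v=pts(d,K)
m=np.hypot(P[:,0]-.468,P[:,1]-.11)<.07
summary(P,m,[(.025,.033),(.04,.06),(.07,.1),(.1,.13),(.13,.15),(.15,.157),(.157,.18)])
g=p.astype(int).sum(2)<150
k=m&(P[:,2]>.1)&(P[:,2]<.165)
dark=g[v,u]
summary(P,k&dark,[(.1,.15),(.15,.165)]); 
from scipy.spatial import cKDTree
for z0 in(.158,):
    q=P[k&dark&(P[:,2]>.148)][:,:2]; c=q.mean(0); w,V=np.linalg.eigh(np.cov((q-c).T)); print('grip',c,np.sqrt(w*12),np.degrees(np.arctan2(*V[::-1,1])), len(q))
q=P[k&~dark&(P[:,2]>.135)][:,:2]; c=q.mean(0); w,V=np.linalg.eigh(np.cov((q-c).T)); print('hook',c,np.sqrt(w*12),np.degrees(np.arctan2(*V[::-1,1])),len(q))
E
```

```text
4.7167 [0.3939481  0.1096359  0.27286431] [[0.947, 0.322, -0.0], [0.322, -0.947, 0.0], [-0.0, -0.0, -1.0]] [ 1.81718522e-01 -7.22699592e-02  1.77814931e+00  1.35639403e-04
  1.43575031e+00  1.42444720e+00]
0.025 0.033 875 [0.4803 0.1178 0.0303] [0.44   0.0753 0.0252] [0.5121 0.1474 0.0329]
0.04 0.06 589 [0.478  0.1131 0.0513] [0.4484 0.0834 0.0401] [0.5026 0.139  0.0595]
0.07 0.1 284 [0.4792 0.1135 0.0883] [0.4524 0.1071 0.0726] [0.501  0.1223 0.0983]
0.1 0.13 57 [0.451  0.1105 0.1188] [0.4345 0.1073 0.1003] [0.4976 0.1189 0.1296]
0.13 0.15 76 [0.4458 0.1095 0.1451] [0.4318 0.0957 0.13  ] [0.5    0.1196 0.15  ]
0.15 0.157 444 [0.4454 0.1043 0.1533] [0.4313 0.0967 0.15  ] [0.499  0.1193 0.157 ]
0.157 0.18 570 [0.4747 0.1109 0.1645] [0.4539 0.1033 0.157 ] [0.4949 0.1182 0.1688]
0.1 0.15 74 [0.4438 0.1094 0.1363] [0.4338 0.0977 0.111 ] [0.455  0.1109 0.15  ]
0.15 0.165 97 [0.4392 0.1052 0.1521] [0.4317 0.0967 0.1501] [0.4537 0.1106 0.154 ]
grip [0.4407405  0.10390672] [0.01347318 0.02357107] -152.31252177788548 104
hook [0.46310335 0.10818727] [0.00895533 0.0720915 ] -166.32730622862385 700
```

View pics/w2.png

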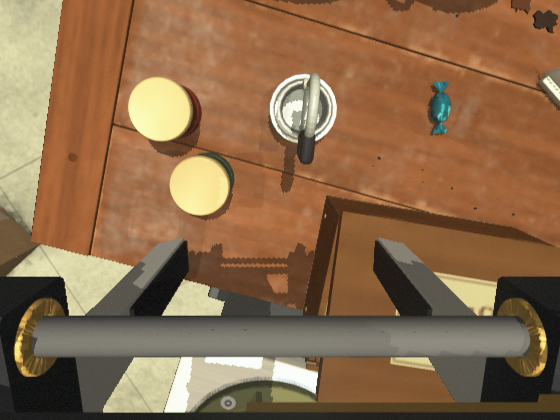

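Request:
{"fn": "play_rows", "kwargs": {"motion": [[[0.54,-0.07,0],[0,0,-0.3],50],[[0.54,-0.07,0],[0,0,-0.3],50],[[0.54,-0.06,-0.3],[0,0,-0.28],50],[[0,0,-0.8],[0,0,0],50],[[0,0,-0.8],[0,0,0],50]]}}

```text
t: 5.18
eef_pos: [0.4433, 0.1034, 0.2153]
tool_rot: [[0.97, 0.242, 0.001], [0.242, -0.97, 0.0], [0.001, 0.0, -1.0]]
contact_force: [0.3, 0.5, -1.6]
width: 0.685
grasp_force: 0.0
```

```bash
python3 - <<'E'
from h import *
s=telemetry.get_state(); print(s['t'],s['eef_pos'],s['tool_rot'].round(3).tolist(),s['width'])
p,d,K=shot('wrist','w3.png')
P,u,v=pts(d,K)
m=np.hypot(P[:,0]-.468,P[:,1]-.11)<.07
T=s['tool_rot'];L=(P-s['eef_pos'])@T
k=m&(P[:,2]>.12)&(abs(L[:,1])<.02)&(P[:,2]<.175)
for a in np.arange(-.02,.065,.008):
    j=k&(L[:,0]>a)&(L[:,0]<a+.008)
    if j.sum(): print(round(a+.004,3),j.sum(),np.percentile(L[j][:,1],[2,50,98]).round(4),P[j][:,2].max().round(4))
E
```

```text
5.1833 [0.44330413 0.10344038 0.21526989] [[0.97, 0.242, 0.001], [0.242, -0.97, 0.0], [0.001, 0.0, -1.0]] 0.6845239987555105
-0.008 156 [-0.0058 -0.0002  0.006 ] 0.1552
0.0 208 [-0.0058  0.0005  0.006 ] 0.1556
0.008 206 [-0.0057  0.0005  0.0061] 0.1579
0.016 125 [-0.0034  0.0005  0.0044] 0.1653
0.024 151 [-0.0033  0.0005  0.0043] 0.1686
0.032 169 [-0.0032  0.0005  0.0042] 0.1688
0.04 168 [-0.0032  0.0005  0.0042] 0.1685
0.048 167 [-0.0026  0.0005  0.0043] 0.1657
0.056 119 [-0.0027  0.0011  0.0044] 0.1589
```

View pics/w3.png

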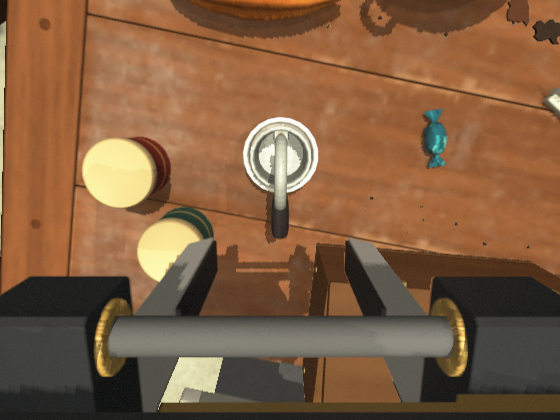

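Request:
{"fn": "play_rows", "kwargs": {"motion": [[[0,0,-0.8],[0,0,0],50],[[0,0,-0.8],[0,0,0],50],[[0,0,-0.8],[0,0,0],50],[[0,0,-0.7],[0,0,0],50],[[0,0,-0.34],[0,0,0],50]]}}

```text
t: 5.65
eef_pos: [0.4418, 0.1033, 0.1111]
tool_rot: [[0.97, 0.242, -0.003], [0.242, -0.97, -0.0], [-0.003, -0.0, -1.0]]
contact_force: [0.7, 0.0, -1.1]
width: 0.533
grasp_force: 0.0
```

Request:
{"fn": "play_rows", "kwargs": {"force": 50, "motion": [[[0,0,0],[0,0,0],0],[[0,0,0],[0,0,0],0],[[0,0,0],[0,0,0],0],[[0,0,0],[0,0,0],0],[[0,0,0],[0,0,0],0]]}}

```text
t: 6.07
eef_pos: [0.4431, 0.1032, 0.1137]
tool_rot: [[0.971, 0.239, 0.002], [0.239, -0.971, 0.0], [0.002, 0.0, -1.0]]
contact_force: [-0.4, 0.0, 0.1]
width: 0.211
grasp_force: 0.0
```

Request:
{"fn": "play_rows", "kwargs": {"motion": [[[0,0,0],[0,0,0],0],[[0,0,0],[0,0,0],0],[[0,0,0],[0,0,0],0]]}}

```text
t: 6.32
eef_pos: [0.4429, 0.1032, 0.1132]
tool_rot: [[0.971, 0.239, 0.001], [0.239, -0.971, 0.0], [0.001, 0.0, -1.0]]
contact_force: [-2.9, 1.0, 6.2]
width: 0.116
grasp_force: 50.0
```

Request:
{"fn": "play_rows", "kwargs": {"motion": [[[0,0,0.2],[0,0,0],0],[[0,0,0.3],[0,0,0],0],[[0,0,0.4],[0,0,0],0],[[0,0,0.5],[0,0,0],0],[[0,0,0.7],[0,0,0],0]]}}

```text
t: 6.73
eef_pos: [0.442, 0.103, 0.1761]
tool_rot: [[0.971, 0.239, -0.002], [0.239, -0.971, -0.0], [-0.002, -0.0, -1.0]]
contact_force: [-0.2, -1.6, -2.5]
width: 0.114
grasp_force: 50.0
```

Request:
{"fn": "play_rows", "kwargs": {"motion": [[[0.07,-0.4,0.6],[0,0,-0.5],0],[[0.07,-0.6,0.6],[0,0,-0.7],0],[[0.07,-0.8,0.5],[0,0,-0.8],0],[[0.07,-0.8,0.5],[0,0,-0.8],0],[[0.07,-0.8,0.5],[0,0,-0.8],0]]}}

```text
t: 7.15
eef_pos: [0.4529, 0.0001, 0.2582]
tool_rot: [[0.99, -0.139, 0.0], [-0.139, -0.99, -0.0], [0.0, -0.0, -1.0]]
contact_force: [1.1, -0.4, -1.7]
width: 0.118
grasp_force: 50.0
```

Request:
{"fn": "play_rows", "kwargs": {"motion": [[[0.07,-0.8,0.5],[0,0,-0.8],0],[[0.07,-0.8,0.5],[0,0,-0.8],0],[[0.07,-0.8,0.5],[0,0,-0.8],0],[[0.07,-0.8,0.5],[0,0,-0.8],0],[[0.07,-0.8,0.4],[0,0,-0.8],0]]}}

```text
t: 7.57
eef_pos: [0.4634, -0.12, 0.3306]
tool_rot: [[0.848, -0.53, 0.001], [-0.53, -0.848, -0.0], [0.001, -0.0, -1.0]]
contact_force: [0.8, 0.9, -2.5]
width: 0.111
grasp_force: 50.0
```

Request:
{"fn": "play_rows", "kwargs": {"motion": [[[0.07,-0.8,0],[0,0,-0.8],0],[[0.07,-0.8,0],[0,0,-0.8],0],[[0.07,-0.8,0],[0,0,-0.8],0],[[0.07,-0.8,0],[0,0,-0.8],0],[[0.07,-0.4,0],[0,0,-0.8],0]]}}

```text
t: 7.98
eef_pos: [0.4737, -0.229, 0.3291]
tool_rot: [[0.558, -0.83, -0.0], [-0.83, -0.558, -0.0], [-0.0, 0.0, -1.0]]
contact_force: [-0.4, 0.2, -3.0]
width: 0.112
grasp_force: 50.0
```

Request:
{"fn": "play_rows", "kwargs": {"motion": [[[0,0,0],[0,0,0],0],[[0,0,0],[0,0,0],0]]}}

```text
t: 8.15
eef_pos: [0.4739, -0.2269, 0.3289]
tool_rot: [[0.563, -0.826, -0.0], [-0.826, -0.563, 0.0], [-0.001, 0.0, -1.0]]
contact_force: [0.3, 1.3, -2.0]
width: 0.115
grasp_force: 50.0
```

```bash
cat > ring.py <<'E'
from h import *
import sys
s=telemetry.get_state(); T=s['tool_rot']; e=s['eef_pos']; print(s['t'],e,T[:,0].round(3),T[:,2].round(4),s['contact_force'].round(2),s['joint_pos'].round(2))
p,d,K=shot('wrist',sys.argv[1])
P,u,v=pts(d,K)
c=np.array([.55,-.325]); m=(np.hypot(P[:,0]-c[0],P[:,1]-c[1])<.1)&(P[:,2]>.19)&(P[:,2]<.212)
q=P[m]; print(len(q))
np.savez('r.npz',P=P,u=u,v=v,p=p,T=T,e=e)
L=(P-e)@T
hk=(abs(L[:,1])<.02)&(L[:,0]>-.02)&(L[:,0]<.09)&(L[:,2]<.03)&(L[:,2]>-.06)
summary(L,hk,[(-.06,-.05),(-.05,-.04),(-.04,-.03),(-.03,0),(0,.03)])
Lr=L[m]; print('ring local x,y', np.percentile(Lr,[0,1,50,99,100],axis=0).round(4))
M=np.zeros(d.shape,np.uint8); M[v[m],u[m]]=255
E
python3 ring.py w4.png
```

```text
8.15 [ 0.47392023 -0.22694188  0.32889057] [ 0.563 -0.826 -0.001] [-4.e-04  4.e-04 -1.e+00] [ 0.31  1.29 -2.02] [-0.52  0.18  1.38  0.    1.58  2.03]
1837
-0.06 -0.05 1942 [ 0.0306 -0.0001 -0.0528] [-0.0025 -0.0113 -0.06  ] [ 0.0483  0.0114 -0.05  ]
-0.05 -0.04 2347 [ 0.0107 -0.0001 -0.0435] [-0.0094 -0.0174 -0.05  ] [ 0.0572  0.0175 -0.04  ]
-0.04 -0.03 1265 [ 0.0105 -0.0001 -0.0379] [-0.0104 -0.0176 -0.04  ] [ 0.0593  0.0176 -0.03  ]
-0.03 0 1016 [ 0.0106  0.0007 -0.0187] [ 0.0084 -0.0174 -0.03  ] [ 0.0587  0.0174 -0.0012]
0 0.03 232 [0.0583 0.0003 0.0211] [ 0.0531 -0.0062  0.0008] [0.0608 0.0062 0.0253]
ring local x,y [[ 0.0938 -0.0339  0.1219]
 [ 0.0945 -0.0333  0.123 ]
 [ 0.1246 -0.0108  0.1254]
 [ 0.1524  0.0118  0.1283]
 [ 0.1544  0.012   0.1295]]
```

View pics/w4.png

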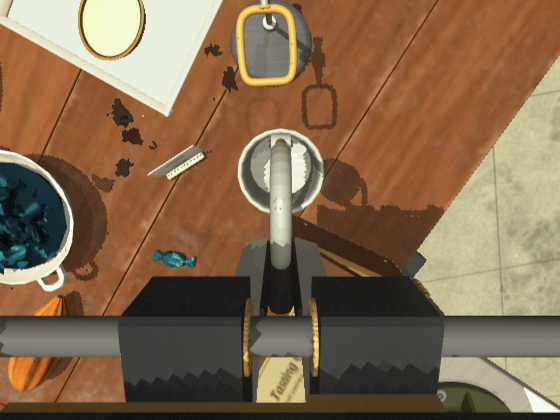

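```bash
cat > fit.py <<'E'
from h import *
z=np.load('r.npz'); P,u,v,p,T,e=[z[k] for k in 'PuvpTe']
L=(P-e)@T
c=np.array([.55,-.325]); m=(np.hypot(P[:,0]-c[0],P[:,1]-c[1])<.1)&(P[:,2]>.19)&(P[:,2]<.215)
rgb=p[v,u].astype(int); brass=(rgb[:,0]-rgb[:,2]>40)
q=L[m&brass]; print(len(q),'z top',P[m&brass][:,2].max(), np.percentile(P[m&brass][:,2],[50,95]))
rect=cv2.minAreaRect((q[:,:2]*1000).astype(np.float32)); print('rect',rect)
# front bar: min x per y bin ; sides
x0=q[:,0].min()
yc=(q[:,1].min()+q[:,1].max())/2
f=q[(q[:,0]<x0+.012)&(abs(q[:,1]-yc)<.012)]
print('front fit x=a+b y', np.polyfit(f[:,1]-yc,f[:,0],1), f[:,0].min(),f[:,0].max())
for sgn in(-1,1):
    r=q[(sgn*(q[:,1]-yc)>.012)&(q[:,0]>x0+.012)&(q[:,0]<x0+.04)]
    print('side',sgn,np.polyfit(r[:,0]-x0-.025,r[:,1],1))
b=f.mean(0); print('bar local',b,'world',e+T@b, 'mouth->bar along x', b[0]-.055)
E
python3 fit.py
```

```text
1778 z top 0.2069239701345355 [0.20340833 0.20498798]
rect ((122.68280029296875, -11.02796745300293), (45.69639205932617, 57.6972541809082), 89.4783935546875)
front fit x=a+b y [0.03873216 0.09671541] 0.09378809309931545 0.09987470135037113
side -1 [-0.06261385 -0.03031104]
side 1 [-0.02834226  0.00907266]
bar local [ 0.09670582 -0.01122311  0.125551  ] world [ 0.53759468 -0.3004883   0.20328199] mouth->bar along x 0.04170581763685113
```

Request:
{"fn": "play_rows", "kwargs": {"motion": [[[0.15,-0.04,0],[0,0,0.2],0],[[0.14,-0.03,0],[0,0,0.2],0],[[0,0,-0.4],[0,0,0],0],[[0,0,-0.7],[0,0,0],0],[[0,0,-0.7],[0,0,0],0]]}}

```text
t: 8.62
eef_pos: [0.4835, -0.2285, 0.2746]
tool_rot: [[0.599, -0.801, 0.001], [-0.801, -0.599, -0.001], [0.001, -0.001, -1.0]]
contact_force: [0.7, -0.3, -2.3]
width: 0.117
grasp_force: 50.0
```

Request:
{"fn": "play_rows", "kwargs": {"motion": [[[0,0,-0.7],[0,0,0],0],[[0,0,-0.6],[0,0,0],0],[[0,0,-0.4],[0,0,0],0],[[0,0,0],[0,0,0],0],[[0,0,0],[0,0,0],0]]}}

```text
t: 9.03
eef_pos: [0.4832, -0.2286, 0.224]
tool_rot: [[0.598, -0.801, -0.0], [-0.801, -0.598, 0.0], [-0.0, 0.0, -1.0]]
contact_force: [0.1, -0.4, -1.6]
width: 0.117
grasp_force: 50.0
```

```bash
python3 ring.py w5.png; python3 fit.py; python3 - <<'E'
from h import *
z=np.load('r.npz'); P,u,v,p,T,e=[z[k] for k in 'PuvpTe']
L=(P-e)@T
h=L[(abs(L[:,1])<.006)&(L[:,0]>.01)&(L[:,0]<.07)&(L[:,2]<-.02)]
print('arch top local z',np.percentile(h[:,2],[0,1,5,20]))
for a in np.arange(.012,.066,.006):
    j=h[(h[:,0]>a)&(h[:,0]<a+.006)]
    if len(j): print(round(a+.003,3),len(j),np.percentile(j[:,1],[2,50,98]).round(4),j[:,2].min().round(4))
print('x max',h[:,0].max())
E
```

```text
9.0333 [ 0.48316658 -0.22856385  0.22395807] [ 0.598 -0.801 -0.   ] [-4.e-04  3.e-04 -1.e+00] [ 0.09 -0.39 -1.64] [-0.51  0.25  1.54  0.    1.35  1.99]
2761
-0.06 -0.05 1947 [ 0.0305 -0.0001 -0.0527] [-0.0028 -0.0113 -0.06  ] [ 0.05    0.0113 -0.05  ]
-0.05 -0.04 2335 [ 0.0107 -0.0001 -0.0435] [-0.0095 -0.0173 -0.05  ] [ 0.0569  0.0176 -0.04  ]
-0.04 -0.03 1274 [ 0.0105  0.0007 -0.0378] [-0.0101 -0.0175 -0.04  ] [ 0.0593  0.0177 -0.03  ]
-0.03 0 1016 [ 0.0106  0.0003 -0.0186] [ 0.0085 -0.0173 -0.03  ] [ 0.0588  0.0174 -0.0002]
0 0.03 584 [0.0879 0.0003 0.0209] [ 0.0531 -0.0166  0.0005] [0.09   0.0188 0.0256]
ring local x,y [[ 0.0531 -0.0219  0.0129]
 [ 0.0554 -0.0214  0.0184]
 [ 0.0983  0.0003  0.0205]
 [ 0.124   0.0234  0.0239]
 [ 0.1247  0.0239  0.0256]]
2519 z top 0.21483798626458556 [0.20340894 0.20485276]
rect ((91.1237564086914, 0.94683837890625), (67.12163543701172, 45.809425354003906), 0.1563011258840561)
front fit x=a+b y [0.17368667 0.05832711] 0.057571480431399466 0.05834840690099939
side -1 [-0.53623879 -0.00981751]
side 1 [0.55554413 0.01175522]
bar local [ 0.05800016 -0.00087534  0.01269942] world [ 0.51855155 -0.27452094  0.21123372] mouth->bar along x 0.0030001551225727063
arch top local z [-0.13420591 -0.1330209  -0.13214938 -0.12010152]
0.015 215 [-0.0047 -0.0001  0.0048] -0.0498
0.021 1557 [-0.0059 -0.0001  0.0058] -0.1327
0.027 3116 [-0.0059 -0.0001  0.0057] -0.1342
0.033 419 [-0.006  -0.0004  0.0038] -0.1187
0.039 389 [-0.0036 -0.0001  0.0038] -0.0556
0.045 406 [-0.0036  0.0003  0.0039] -0.0541
0.051 413 [-0.0038 -0.0001  0.004 ] -0.0504
0.057 300 [-0.0035 -0.0001  0.0037] -0.0456
x max 0.05932872886314026
```

View pics/w5.png

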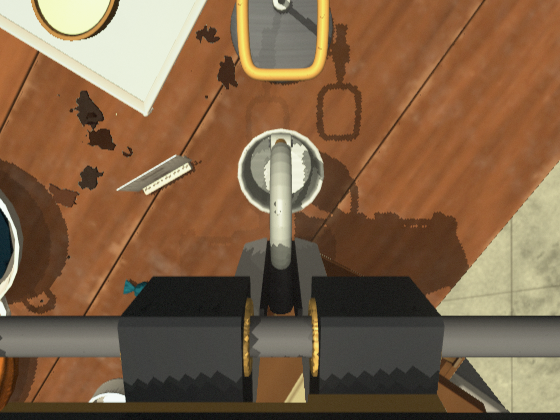

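```bash
cat > fit2.py <<'E'
from h import *
z=np.load('r.npz'); P,u,v,p,T,e=[z[k] for k in 'PuvpTe']
L=(P-e)@T; rgb=p[v,u].astype(int)
m=(P[:,2]>.192)&(P[:,2]<.21)&(L[:,0]>.062)&(L[:,0]<.17)&(abs(L[:,1])<.05)&(rgb[:,0]-rgb[:,2]>40)
q=L[m]; yc=(np.percentile(q[:,1],1)+np.percentile(q[:,1],99))/2; x0=np.percentile(q[:,0],.5)
f=q[(q[:,0]<x0+.007)&(abs(q[:,1]-yc)<.011)]
print('n',len(q),'yc',yc,'front edge x',x0,'fit',np.polyfit(f[:,1]-yc,f[:,0],1),'bar world',e+T@np.r_[x0+.003,yc,0],np.percentile(P[m][:,2],[50,95]))
for sg in(-1,1):
    r=q[(sg*(q[:,1]-yc)>.014)&(q[:,0]>x0+.015)]; print(sg,np.polyfit(r[:,0]-x0,r[:,1],1),r[:,0].max()-x0)
E
python3 fit2.py
```

```text
n 2516 yc 0.0009991303689929135 front edge x 0.08744103904619366 fit [0.00559534 0.09021957] bar world [ 0.53645586 -0.30164484  0.22391952] [0.20340756 0.20484004]
-1 [-0.02485934 -0.01803978] 0.03730547705377321
1 [-0.00657363  0.02084809] 0.03719725476116513
```

Request:
{"fn": "play_rows", "kwargs": {"motion": [[[-0.03,-0.02,-0.4],[0,0,0],0],[[0,0,-0.5],[0,0,0],0],[[0,0,-0.33],[0,0,0],0],[[0,0,-0.1],[0,0,0],0],[[0,0,0],[0,0,0],0]]}}

```text
t: 9.5
eef_pos: [0.482, -0.2295, 0.1839]
tool_rot: [[0.597, -0.802, -0.0], [-0.802, -0.597, 0.0], [-0.0, 0.0, -1.0]]
contact_force: [0.2, -0.8, -2.7]
width: 0.111
grasp_force: 50.0
```

Request:
{"fn": "play_rows", "kwargs": {"motion": [[[0.12,-0.16,0],[0,0,0],0],[[0.12,-0.16,0],[0,0,0],0],[[0.12,-0.16,0],[0,0,0],0],[[0.06,-0.08,0],[0,0,0],0],[[0,0,0],[0,0,0],0]]}}

```text
t: 9.92
eef_pos: [0.495, -0.2471, 0.1839]
tool_rot: [[0.596, -0.803, 0.0], [-0.803, -0.596, -0.0], [0.0, -0.0, -1.0]]
contact_force: [-0.1, 0.1, -2.7]
width: 0.117
grasp_force: 50.0
```

```bash
python3 ring.py w6.png|head -1; python3 fit2.py; python3 - <<'E'
from h import *
p,d,K=shot('side','s6.png'); s=telemetry.get_state(); print(s['contact_force'])
c=pix([.53,-.3,.17],K)[0].astype(int); print(c)
x,y=max(c[0]-50,0),max(c[1]-40,0); cv2.imwrite('pics/s6c.png',cv2.resize(p[y:y+80,x:x+100,::-1],None,fx=7,fy=7,interpolation=3))
E
```

```text
9.9167 [ 0.49497466 -0.24706011  0.18389728] [ 0.596 -0.803  0.   ] [ 2.e-04 -1.e-04 -1.e+00] [-0.12  0.11 -2.73] [-0.53  0.32  1.54 -0.    1.28  1.97]
n 4562 yc -0.0007011224429748011 front edge x 0.06553942808446302 fit [0.0138221  0.06850654] bar world [ 0.53639406 -0.3016731   0.18391242] [0.20344779 0.20477517]
-1 [ 0.02529371 -0.0209498 ] 0.04823016119553905
1 [-0.03830093  0.01987516] 0.048089149147194934
[-0.42007418 -0.47754333 -3.43684519]
[274 153]
```

View pics/s6c.png

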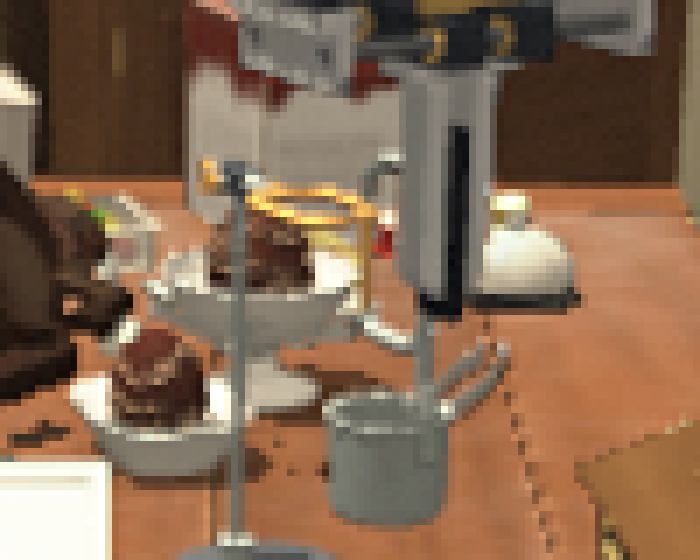

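Request:
{"fn": "play_rows", "kwargs": {"motion": [[[0.05,-0.067,0],[0,0,0],0],[[0.05,-0.067,0],[0,0,0],0],[[0.05,-0.067,0],[0,0,0],0],[[0.05,-0.067,0],[0,0,0],0],[[0,0,0],[0,0,0],0]]}}

```text
t: 10.43
eef_pos: [0.5006, -0.2545, 0.1837]
tool_rot: [[0.596, -0.803, -0.001], [-0.803, -0.596, 0.0], [-0.001, 0.0, -1.0]]
contact_force: [-1.3, 1.8, -1.2]
width: 0.113
grasp_force: 50.0
```

Request:
{"fn": "play_rows", "kwargs": {"motion": [[[0.04,-0.053,0],[0,0,0],0],[[0.04,-0.053,0],[0,0,0],0],[[0,0,0],[0,0,0],0]]}}

```text
t: 10.68
eef_pos: [0.5031, -0.2577, 0.1837]
tool_rot: [[0.596, -0.803, -0.0], [-0.803, -0.596, 0.0], [-0.0, 0.0, -1.0]]
contact_force: [-0.8, 2.4, -2.4]
width: 0.113
grasp_force: 50.0
```

Request:
{"fn": "play_rows", "kwargs": {"motion": [[[0.04,-0.053,0],[0,0,0],0],[[0.04,-0.053,0],[0,0,0],0],[[0,0,0],[0,0,0],0]]}}

```text
t: 10.93
eef_pos: [0.5055, -0.261, 0.1838]
tool_rot: [[0.596, -0.803, -0.0], [-0.803, -0.596, 0.0], [-0.0, 0.0, -1.0]]
contact_force: [-1.8, 3.4, -2.2]
width: 0.114
grasp_force: 50.0
```

Request:
{"fn": "play_rows", "kwargs": {"motion": [[[0.04,-0.053,0],[0,0,0],0],[[0.04,-0.053,0],[0,0,0],0],[[0,0,0],[0,0,0],0]]}}

```text
t: 11.18
eef_pos: [0.5079, -0.2642, 0.1838]
tool_rot: [[0.596, -0.803, -0.0], [-0.803, -0.596, 0.0], [-0.0, 0.0, -1.0]]
contact_force: [-1.9, 3.4, -3.2]
width: 0.116
grasp_force: 50.0
```

Request:
{"fn": "play_rows", "kwargs": {"motion": [[[0.04,-0.053,0],[0,0,0],0],[[0.04,-0.053,0],[0,0,0],0],[[0,0,0],[0,0,0],0]]}}

```text
t: 11.43
eef_pos: [0.5103, -0.2674, 0.1837]
tool_rot: [[0.596, -0.803, -0.0], [-0.803, -0.596, 0.0], [-0.0, 0.0, -1.0]]
contact_force: [-1.7, 1.8, -2.9]
width: 0.116
grasp_force: 50.0
```

```bash
python3 ring.py w7.png|head -1; python3 - <<'E'
from h import *
z=np.load('r.npz'); P,u,v,p,T,e=[z[k] for k in 'PuvpTe']
L=(P-e)@T; rgb=p[v,u].astype(int)
m=(P[:,2]>.192)&(P[:,2]<.21)&(L[:,0]>.0)&(L[:,0]<.17)&(abs(L[:,1])<.05)&(rgb[:,0]-rgb[:,2]>40)
q=L[m]
s=q[(abs(abs(q[:,1])-.009)<.003)&(q[:,0]<.08)]; print('bar x range',np.percentile(s[:,0],[0,2,50,98,100]),len(s))
for sg in(-1,1):
    r=q[(sg*q[:,1]>.014)]; print(sg,r[:,0].min() if len(r) else None,np.percentile(sg*r[:,1],99))
E
```

```text
11.4333 [ 0.51029771 -0.26739012  0.18373578] [ 0.596 -0.803 -0.   ] [-1.e-04  0.e+00 -1.e+00] [-1.67  1.76 -2.94] [-0.55  0.38  1.47 -0.    1.29  1.96]
bar x range [0.0406642  0.0409661  0.04420149 0.0466195  0.04703887] 376
-1 0.010076798529446674 0.023234843335090988
1 0.04174018277212106 0.021968951809302927
```

Request:
{"fn": "play_rows", "kwargs": {"motion": [[[0.04,-0.053,0],[0,0,0],0],[[0.04,-0.053,0],[0,0,0],0],[[0,0,0],[0,0,0],0]]}}

```text
t: 11.73
eef_pos: [0.5127, -0.2706, 0.1838]
tool_rot: [[0.596, -0.803, 0.0], [-0.803, -0.596, -0.0], [0.0, -0.0, -1.0]]
contact_force: [-1.4, 1.0, -4.5]
width: 0.115
grasp_force: 50.0
```

Request:
{"fn": "play_rows", "kwargs": {"motion": [[[0.04,-0.053,0],[0,0,0],0],[[0.04,-0.053,0],[0,0,0],0],[[0,0,0],[0,0,0],0]]}}

```text
t: 11.98
eef_pos: [0.5151, -0.2738, 0.1837]
tool_rot: [[0.596, -0.803, -0.0], [-0.803, -0.596, -0.0], [-0.0, 0.0, -1.0]]
contact_force: [-1.2, 1.4, -5.4]
width: 0.111
grasp_force: 50.0
```

Request:
{"fn": "play_rows", "kwargs": {"motion": [[[0.04,-0.053,0],[0,0,0],0],[[0.02,-0.027,0],[0,0,0],0],[[0,0,0],[0,0,0],0]]}}

```text
t: 12.23
eef_pos: [0.5168, -0.2761, 0.1836]
tool_rot: [[0.596, -0.803, -0.0], [-0.803, -0.596, 0.0], [-0.0, 0.0, -1.0]]
contact_force: [-1.1, 0.8, -6.8]
width: 0.115
grasp_force: 50.0
```

```bash
cat > bar.py <<'E'
import sys
from h import *
s=telemetry.get_state(); T=s['tool_rot']; e=s['eef_pos']; a=np.array([.596,-.803,0]); print(s['t'],e,'F',s['contact_force'].round(2),'along',(s['contact_force']@a).round(2))
p,d,K=shot('wrist',sys.argv[1] if len(sys.argv)>1 else None)
P,u,v=pts(d,K)
L=(P-e)@T; rgb=p[v,u].astype(int)
m=(P[:,2]>.186)&(P[:,2]<.21)&(L[:,0]>-.0)&(L[:,0]<.17)&(abs(L[:,1])<.05)&(rgb[:,0]-rgb[:,2]>40)
q=L[m]
for sg in (-1,1):
    s=q[(sg*q[:,1]>.006)&(sg*q[:,1]<.012)&(q[:,0]<.075)]
    if len(s): print('bar x mid',sg,np.percentile(s[:,0],[2,98]).mean().round(4),np.percentile(s[:,0],[2,98]).round(4),'z',np.percentile(s[:,2],[5,50]).round(4),len(s))
g=q[(abs(q[:,1])<.004)]; print('gate/brass centre x',np.percentile(g[:,0],[2,50,98]).round(4) if len(g) else None,len(g))
E
python3 bar.py w8.png
```

```text
12.2333 [ 0.51681303 -0.27611189  0.18362728] F [-1.1   0.82 -6.78] along -1.32
bar x mid -1 0.0295 [0.0232 0.0358] z [-0.0211 -0.0202] 183
bar x mid 1 0.033 [0.0301 0.0359] z [-0.0214 -0.0201] 174
gate/brass centre x [0.0819 0.0842 0.0874] 276
```

Request:
{"fn": "play_rows", "kwargs": {"motion": [[[0.04,-0.053,0],[0,0,0],0],[[0,0,0],[0,0,0],0]]}}

```text
t: 12.45
eef_pos: [0.5183, -0.278, 0.1841]
tool_rot: [[0.596, -0.803, 0.001], [-0.803, -0.596, -0.001], [0.001, -0.0, -1.0]]
contact_force: [-0.4, -0.2, -2.7]
width: 0.113
grasp_force: 50.0
```

Request:
{"fn": "play_rows", "kwargs": {"motion": [[[0.04,-0.053,0],[0,0,0],0],[[0,0,0],[0,0,0],0]]}}

```text
t: 12.62
eef_pos: [0.5196, -0.2796, 0.1844]
tool_rot: [[0.596, -0.803, 0.001], [-0.803, -0.596, -0.001], [0.001, -0.0, -1.0]]
contact_force: [0.1, -1.1, -2.9]
width: 0.117
grasp_force: 50.0
```

Request:
{"fn": "play_rows", "kwargs": {"motion": [[[0.04,-0.053,0],[0,0,0],0],[[0,0,0],[0,0,0],0]]}}

```text
t: 12.78
eef_pos: [0.5206, -0.281, 0.1841]
tool_rot: [[0.596, -0.803, 0.001], [-0.803, -0.596, -0.0], [0.001, -0.0, -1.0]]
contact_force: [0.5, -0.1, -1.7]
width: 0.113
grasp_force: 50.0
```

```bash
python3 bar.py w9.png
```

```text
12.7833 [ 0.52063135 -0.28100748  0.18409229] F [ 0.53 -0.13 -1.66] along 0.42
bar x mid -1 0.0429 [0.0109 0.0749] z [-0.0206 -0.0191] 199
bar x mid 1 0.0492 [0.0236 0.0749] z [-0.0205 -0.0193] 213
gate/brass centre x [0.0585 0.0774 0.0804] 264
```

Request:
{"fn": "play_rows", "kwargs": {"motion": [[[-0.08,0.107,0],[0,0,0],0],[[-0.1,0.134,0],[0,0,0],0],[[-0.1,0.134,0],[0,0,0],0],[[-0.08,0.107,0],[0,0,0],0],[[0,0,0],[0,0,0],0]]}}

```text
t: 13.25
eef_pos: [0.5092, -0.2655, 0.1841]
tool_rot: [[0.597, -0.802, 0.0], [-0.802, -0.597, -0.0], [0.0, -0.0, -1.0]]
contact_force: [0.1, 0.2, -1.9]
width: 0.111
grasp_force: 50.0
```

```bash
python3 bar.py w10.png; python3 -c "
import cv2;a=cv2.imread('pics/w10.png')[0:240,180:380];cv2.imwrite('pics/w10c.png',cv2.resize(a,None,fx=2.5,fy=2.5))"
```

```text
13.25 [ 0.5091984  -0.26551362  0.18408105] F [ 0.1   0.25 -1.95] along -0.14
bar x mid -1 0.0447 [0.0412 0.0482] z [-0.0207 -0.0193] 199
bar x mid 1 0.0454 [0.0426 0.0483] z [-0.0206 -0.0193] 189
gate/brass centre x [0.0585 0.0965 0.0998] 309
```

View pics/w10c.png

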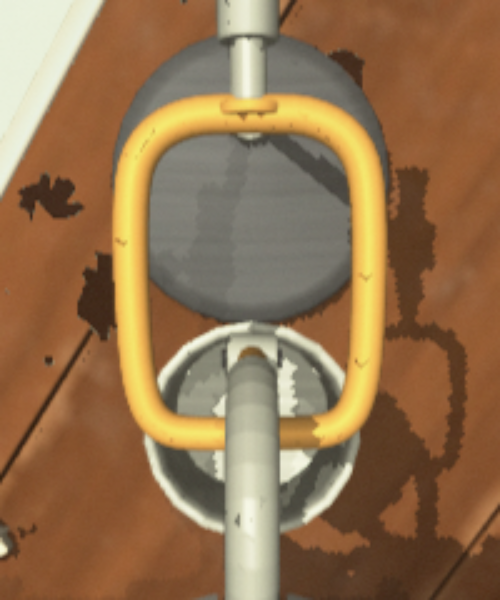

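Request:
{"fn": "play_rows", "kwargs": {"motion": [[[-0.04,0.053,0],[0,0,0],0],[[-0.04,0.053,0],[0,0,0],0],[[0,0,0],[0,0,0],0]]}}

```text
t: 13.55
eef_pos: [0.507, -0.2628, 0.1838]
tool_rot: [[0.596, -0.803, -0.0], [-0.803, -0.596, 0.0], [-0.0, 0.0, -1.0]]
contact_force: [-0.5, -0.4, -2.8]
width: 0.111
grasp_force: 50.0
```

Request:
{"fn": "play_rows", "kwargs": {"motion": [[[-0.02,0.027,0],[0,0,0],0],[[-0.02,0.027,0],[0,0,0],0],[[0,0,0],[0,0,0],0]]}}

```text
t: 13.8
eef_pos: [0.506, -0.2615, 0.1839]
tool_rot: [[0.596, -0.803, 0.0], [-0.803, -0.596, -0.0], [0.001, -0.0, -1.0]]
contact_force: [1.3, -1.5, -2.9]
width: 0.113
grasp_force: 50.0
```

Request:
{"fn": "play_rows", "kwargs": {"motion": [[[-0.02,0.027,0],[0,0,0],0],[[0,0,0],[0,0,0],0]]}}

```text
t: 13.97
eef_pos: [0.5055, -0.2608, 0.1839]
tool_rot: [[0.596, -0.803, 0.001], [-0.803, -0.596, -0.001], [0.001, -0.0, -1.0]]
contact_force: [2.9, -3.0, -4.3]
width: 0.114
grasp_force: 50.0
```

Request:
{"fn": "play_rows", "kwargs": {"motion": [[[-0.02,0.027,0],[0,0,0],0],[[0,0,0],[0,0,0],0]]}}

```text
t: 14.13
eef_pos: [0.5048, -0.2599, 0.1839]
tool_rot: [[0.596, -0.803, 0.0], [-0.803, -0.596, -0.0], [0.0, -0.0, -1.0]]
contact_force: [2.5, -2.5, -3.1]
width: 0.116
grasp_force: 50.0
```

Request:
{"fn": "play_rows", "kwargs": {"motion": [[[-0.02,0.027,0],[0,0,0],0],[[0,0,0],[0,0,0],0]]}}

```text
t: 14.3
eef_pos: [0.5044, -0.2593, 0.184]
tool_rot: [[0.596, -0.803, 0.001], [-0.803, -0.596, -0.001], [0.001, -0.0, -1.0]]
contact_force: [4.1, -6.0, -3.8]
width: 0.116
grasp_force: 50.0
```

```bash
cat > f.py <<'E'
from h import *
a=np.array([.596,-.803,0]); o=[]
for i in range(5):
    cams.camera('side'); o.append(telemetry.get_state()['contact_force'])
o=np.array(o); print((o@a).round(2),o.mean(0).round(2),telemetry.get_state()['t'])
E
python3 f.py; python3 bar.py w11.png
```

```text
[6.76 7.01 7.43 6.62 7.32] [ 3.83 -5.91 -3.75] 14.55
14.55 [ 0.50443005 -0.25941311  0.1840256 ] F [ 3.53 -6.5  -4.48] along 7.32
bar x mid -1 0.0323 [0.0113 0.0533] z [-0.0204 -0.0188] 201
bar x mid 1 0.0507 [0.0477 0.0536] z [-0.02   -0.0189] 192
gate/brass centre x [0.0586 0.1015 0.1049] 336
```

Request:
{"fn": "play_rows", "kwargs": {"motion": [[[-0.01,0.013,0],[0,0,0],0],[[0,0,0],[0,0,0],0],[[0,0,0],[0,0,0],0]]}}

```text
t: 14.85
eef_pos: [0.5042, -0.2591, 0.184]
tool_rot: [[0.596, -0.803, 0.001], [-0.803, -0.596, -0.001], [0.002, -0.0, -1.0]]
contact_force: [5.0, -6.8, -4.1]
width: 0.115
grasp_force: 50.0
```

```bash
python3 f.py
```

```text
[8.12 8.46 8.69 8.77 8.13] [ 5.18 -6.66 -4.08] 15.1
```

Request:
{"fn": "play_rows", "kwargs": {"motion": [[[0,0,0],[0,0,0],0],[[0,0,0],[0,0,0],0],[[0,0,0],[0,0,0],0],[[0,0,0],[0,0,0],0],[[0,0,0],[0,0,0],0]]}}

```text
t: 15.52
eef_pos: [0.5042, -0.2592, 0.184]
tool_rot: [[0.596, -0.803, 0.001], [-0.803, -0.596, -0.001], [0.002, -0.0, -1.0]]
contact_force: [4.5, -7.4, -4.1]
width: 0.114
grasp_force: 50.0
```

Request:
{"fn": "play_rows", "kwargs": {"motion": [[[0.04,-0.053,0],[0,0,0],0],[[0.08,-0.107,0],[0,0,0],0],[[0.08,-0.107,0],[0,0,0],0],[[0.08,-0.107,0],[0,0,0],0],[[0.08,-0.107,0],[0,0,0],0]]}}

```text
t: 15.93
eef_pos: [0.5149, -0.2732, 0.1837]
tool_rot: [[0.596, -0.803, -0.0], [-0.803, -0.596, 0.0], [-0.001, 0.0, -1.0]]
contact_force: [-0.9, 0.6, -2.8]
width: 0.111
grasp_force: 50.0
```

Request:
{"fn": "play_rows", "kwargs": {"motion": [[[0.04,-0.053,0],[0,0,0],0],[[0,0,0],[0,0,0],0],[[0,0,0],[0,0,0],0]]}}

```text
t: 16.18
eef_pos: [0.5158, -0.2746, 0.1837]
tool_rot: [[0.596, -0.803, -0.0], [-0.803, -0.596, 0.0], [-0.0, 0.0, -1.0]]
contact_force: [-0.6, 0.5, -2.2]
width: 0.114
grasp_force: 50.0
```

```bash
python3 bar.py w12.png;python3 f.py
```

```text
16.1833 [ 0.51583299 -0.27459821  0.1836893 ] F [-0.6   0.53 -2.18] along -0.79
bar x mid -1 0.0287 [0.0219 0.0354] z [-0.0209 -0.0198] 181
bar x mid 1 0.0329 [0.0301 0.0356] z [-0.0209 -0.0199] 172
gate/brass centre x [0.0585 0.0838 0.0869] 295
[ 0.47 -0.05  0.55  0.83  0.33] [ 0.34 -0.28 -2.5 ] 16.4833
```

Request:
{"fn": "play_rows", "kwargs": {"motion": [[[0,0,-0.1],[0,0,0],0],[[0,0,-0.2],[0,0,0],0],[[0,0,-0.2],[0,0,0],0],[[0,0,-0.2],[0,0,0],0],[[0,0,0],[0,0,0],0]]}}

```text
t: 16.9
eef_pos: [0.5153, -0.2743, 0.161]
tool_rot: [[0.596, -0.803, -0.002], [-0.803, -0.596, 0.001], [-0.002, 0.001, -1.0]]
contact_force: [-0.4, 0.7, -3.4]
width: 0.115
grasp_force: 50.0
```

Request:
{"fn": "play_rows", "kwargs": {"motion": [[[0,0,-0.05],[0,0,0],0],[[0,0,0],[0,0,0],0]]}}

```text
t: 17.07
eef_pos: [0.5159, -0.2746, 0.1611]
tool_rot: [[0.596, -0.803, -0.0], [-0.803, -0.596, 0.0], [-0.0, 0.0, -1.0]]
contact_force: [-0.9, -0.6, -2.5]
width: 0.111
grasp_force: 50.0
```

Request:
{"fn": "play_rows", "kwargs": {"motion": [[[0,0,-0.03],[0,0,0],0],[[0,0,0],[0,0,0],0]]}}

```text
t: 17.23
eef_pos: [0.5159, -0.2746, 0.1605]
tool_rot: [[0.596, -0.803, 0.0], [-0.803, -0.596, -0.0], [0.0, -0.0, -1.0]]
contact_force: [0.1, 0.5, -2.2]
width: 0.113
grasp_force: 50.0
```

```bash
python3 bar.py w13.png;python3 f.py
```

```text
17.2333 [ 0.51593475 -0.27463657  0.16054286] F [ 0.11  0.49 -2.15] along -0.33
bar x mid -1 0.0328 [0.03   0.0356] z [-0.044  -0.0431] 245
bar x mid 1 0.0329 [0.0301 0.0356] z [-0.0441 -0.0429] 236
gate/brass centre x [0.0813 0.0838 0.0867] 383
[ 0.28 -0.29 -0.9  -0.02 -0.07] [-0.31  0.02 -2.39] 17.5333
```

Request:
{"fn": "play_rows", "kwargs": {"motion": [[[0,0,-0.04],[0,0,0],0],[[0,0,0],[0,0,0],0],[[0,0,0],[0,0,0],0]]}}

```text
t: 17.78
eef_pos: [0.5158, -0.2746, 0.1591]
tool_rot: [[0.596, -0.803, -0.0], [-0.803, -0.596, 0.0], [-0.0, 0.0, -1.0]]
contact_force: [0.6, -0.0, -2.3]
width: 0.113
grasp_force: 50.0
```

Request:
{"fn": "play_rows", "kwargs": {"motion": [[[0,0,-0.03],[0,0,0],0],[[0,0,0],[0,0,0],0],[[0,0,0],[0,0,0],0]]}}

```text
t: 18.03
eef_pos: [0.5158, -0.2746, 0.1583]
tool_rot: [[0.596, -0.803, -0.0], [-0.803, -0.596, 0.0], [-0.0, 0.0, -1.0]]
contact_force: [0.1, -0.4, -2.7]
width: 0.115
grasp_force: 50.0
```

```bash
python3 f.py
```

```text
[-0.43 -0.33  0.77  0.28  0.46] [ 0.12 -0.1  -2.3 ] 18.2833
```

Request:
{"fn": "play_rows", "kwargs": {"motion": [[[0,0,-0.03],[0,0,0],0],[[0,0,0],[0,0,0],0],[[0,0,0],[0,0,0],0]]}}

```text
t: 18.53
eef_pos: [0.5159, -0.2746, 0.1574]
tool_rot: [[0.596, -0.803, 0.0], [-0.803, -0.596, -0.0], [0.0, -0.0, -1.0]]
contact_force: [0.1, 0.3, -2.1]
width: 0.114
grasp_force: 50.0
```

Request:
{"fn": "play_rows", "kwargs": {"motion": [[[0,0,-0.02],[0,0,0],0],[[0,0,0],[0,0,0],0],[[0,0,0],[0,0,0],0]]}}

```text
t: 18.78
eef_pos: [0.5159, -0.2746, 0.157]
tool_rot: [[0.596, -0.803, 0.0], [-0.803, -0.596, -0.0], [0.0, -0.0, -1.0]]
contact_force: [-0.1, 0.5, -0.8]
width: 0.119
grasp_force: 50.0
```

```bash
python3 f.py
```

```text
[-0.42 -0.41 -1.56  0.71 -0.17] [-0.4   0.16 -0.49] 19.0333
```

Request:
{"fn": "play_rows", "kwargs": {"force": 10, "motion": [[[0,0,0],[0,0,0],0],[[0,0,0],[0,0,0],0],[[0,0,0],[0,0,0],14],[[0,0,0],[0,0,0],20],[[0,0,0],[0,0,0],60]]}}

```text
t: 19.45
eef_pos: [0.5159, -0.2747, 0.1569]
tool_rot: [[0.596, -0.803, 0.0], [-0.803, -0.596, -0.0], [0.0, -0.0, -1.0]]
contact_force: [-0.3, -0.2, 0.3]
width: 0.25
grasp_force: 0.0
```

Request:
{"fn": "play_rows", "kwargs": {"motion": [[[0,0,0],[0,0,0],60],[[0,0,0],[0,0,0],60],[[0,0,0],[0,0,0],60],[[0,0,0],[0,0,0],60],[[0,0,0],[0,0,0],60]]}}

```text
t: 19.87
eef_pos: [0.5159, -0.2746, 0.1568]
tool_rot: [[0.596, -0.803, 0.0], [-0.803, -0.596, -0.0], [0.0, 0.0, -1.0]]
contact_force: [0.0, 1.1, 0.6]
width: 0.601
grasp_force: 0.0
```

```bash
python3 bar.py w14.png; python3 - <<'E'
from h import *
print(telemetry.get_state()['width'])
w=cv2.imread('pics/w14.png')[0:320,140:420]
p,d,K=shot('side'); c=pix([.53,-.3,.15],K)[0].astype(int); x,y=c[0]-30,c[1]-40
s=cv2.resize(p[y:y+80,x:x+60,::-1],(420,560),interpolation=3); w=cv2.resize(w,(370,423))
o=np.zeros((560,790,3),np.uint8); o[:423,:370]=w; o[:,370:]=s; cv2.imwrite('pics/c14.png',o)
E
```

```text
19.8667 [ 0.51589159 -0.27463316  0.15683654] F [0.03 1.09 0.6 ] along -0.85
bar x mid -1 0.0326 [0.0299 0.0353] z [-0.0477 -0.0466] 249
bar x mid 1 0.0327 [0.0298 0.0355] z [-0.0479 -0.0466] 256
gate/brass centre x [0.0812 0.0836 0.0867] 411
0.6271483506220759
```

View pics/c14.png

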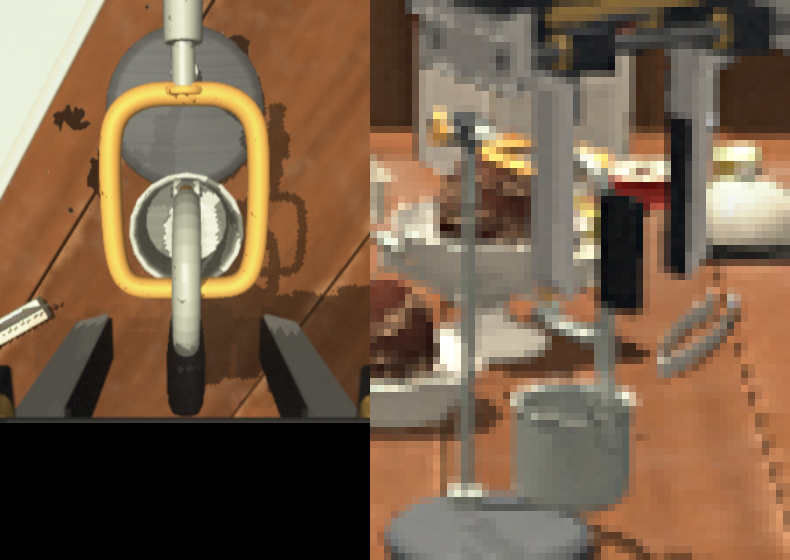

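Request:
{"fn": "play_rows", "kwargs": {"motion": [[[0,0,0.3],[0,0,0],60],[[0,0,0.6],[0,0,0],60],[[0,0,0.8],[0,0,0],60],[[0,0,0.9],[0,0,0],60],[[0,0,0.9],[0,0,0],60]]}}

```text
t: 20.38
eef_pos: [0.5157, -0.2745, 0.2637]
tool_rot: [[0.596, -0.803, 0.0], [-0.803, -0.596, -0.0], [0.0, -0.0, -1.0]]
contact_force: [0.3, 0.1, 0.1]
width: 0.638
grasp_force: 0.0
```

Request:
{"fn": "play_rows", "kwargs": {"motion": [[[0,0,0.9],[0,0,0],60],[[0,0,0.6],[0,0,0],60],[[0,0,0],[0,0,0],60],[[0,0,0],[0,0,0],60],[[0,0,0],[0,0,0],60]]}}

```text
t: 20.8
eef_pos: [0.5156, -0.2744, 0.3059]
tool_rot: [[0.596, -0.803, -0.001], [-0.803, -0.596, 0.001], [-0.001, 0.001, -1.0]]
contact_force: [0.1, -0.9, -0.4]
width: 0.641
grasp_force: 0.0
```

```bash
python3 - <<'E'
from h import *
for i in range(2):
    p,d,K=shot('scene'); 
    for t in ['scoop','tin','card','wrapped_sweet']:
        o=spotter.outline_of('scene',t)
        if o:
            P,u,v=pts(d,K,o[0]['region']); print(t,round(o[0]['score'],2),np.median(P,0).round(3),P[:,2].max().round(3))
    p,d,K=shot('wrist'); P,_,_=pts(d,K); h=P[(np.hypot(P[:,0]-.536,P[:,1]+.3)<.03)&(P[:,2]>.18)]; print('arch',h.max(0),h[h[:,2]>.204].mean(0))
E
```

```text
scoop 0.77 [ 0.527 -0.293  0.09 ] 0.213
tin 0.66 [0.421 0.221 0.031] 0.05
card 0.73 [ 0.588 -0.165  0.02 ] 0.052
arch [ 0.56540707 -0.27353053  0.44049588] [ 0.53249936 -0.29453647  0.41887268]
scoop 0.58 [ 0.528 -0.293  0.089] 0.211
tin 0.46 [0.423 0.222 0.026] 0.047
card 0.69 [ 0.588 -0.168  0.02 ] 0.054
wrapped_sweet 0.69 [ 0.59  -0.163  0.02 ] 0.052
arch [ 0.5656383  -0.27321531  0.44101335] [ 0.53249732 -0.29454213  0.41939502]
```

The scoop is hanging still, the bystanders haven't been touched, and the gripper is clear.

```bash
python3 -c "
from bench import r; print(r.job_done())"
```

```text
the job is handed in; nothing more can be done
None
```

I clipped the scoop on the ring, tugged it to the ring's stop (about 8.4 N held steady), hung it by the top of the hook, let go and handed the job in at about 21 s; no verdict came back. No force reading passed 10 N. In the last pictures the tin and card were where they started; the detector didn't clearly find the wrapped sweet again, but the arm never went near it.

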